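# Let down the bench winch

## Robot

A 7-joint arm with a two-finger parallel gripper is mounted at the origin on the work surface. World frame = base frame: x ahead of the robot, y to its left, z up, the work surface at z = 0. Lengths are in mm, angles in rad, forces in N, time in s.
With the tool pointing down it reaches from about 350 to 900 mm from the base axis. Payload 8.1 kg.
Tool frame: the origin (TCP) lies on the centre line of the jaws, within the pads' length; the fingertips stand 25 mm ahead of it and the grasp point (between the pads) lies 6 mm ahead of it (r.tip_reach is the z of the fingertips in the tool frame, in mm); z points along the fingers, y is the line along which they close (so a half turn about z gives the same grasp; the last joint's range is limited). The gripper opens to 92 mm and grips with 3 to 60 N. Pads are 19 mm wide; open, the fingers measure 130 mm over their backs; the gripper's body (75 mm by 190 mm) begins 47 mm behind the grasp point.
Start: joints at [0.997, 0.434, 0.025, 1.573, -0.012, 1.134, -0.075], TCP at [283.479, -557.028, 251.742] pointing down, gripper open.
Joint ranges: [-2.62, 2.62], [-0.44, 2.09], [-1.27, 1.32], [0.08, 2.57], [-1.32, 4.46], [0.12, 2], [-2.74, 2.74]. Speed limits (rad/s): [2.22, 2.22, 3.01, 3.01, 3.14, 3.14, 3.14].

## Interface

Orientations are given as a rotation vector (axis times angle).
In Python, from workcell import r, effector, kin, eyes, workorder gives the robot as it stands. The module is installed in compiled form; this text tells all that it offers. Calls block until the motion is done:
- r.movep(position, orientation): joint-space move of the TCP to a pose.
- r.servo_line(position, attitude=None, feed=150, stop_force=None): straight line of the TCP; attitude=None keeps the orientation; feed is the mean speed in mm/s. With stop_force (N) it stops when the force on the tool has changed by that much, and returns True; else False.
- r.movej(angles): joint-space move.
- effector.gripper_open() and effector.grasp(): open the fingers fully, or close them until they stop; the grip force is fixed at half the most.
- r.dwell(seconds).
- kin.solve_ik(position, orientation): joint angles nearest the present ones, or None.
- r.read_state(): the state.
- eyes.capture(name): name is "scene" or "top" or "wrist"; returns the picture (384x512x3 uint8, red, green, blue); there is no depth.
- eyes.camera_params(name): a dict with "fx", "fy", "cx", "cy" (pixels), "rvec" (rotation vector, rad) and "tvec" (3), from world to camera coordinates, as OpenCV has them. Camera axes: x right, y down, z forward; pixel columns grow to the right and rows downward; lengths in mm; the calibration is good to about 2 mm. A picture is of the moment at which its call begins: read the wrist's pose just before it. camera_params takes no time and is no camera call; for the wrist camera it gives the pose at the moment of the call.
A pose or a line that the arm cannot do raises r.MotionError and nothing moves.
- workorder.hand_in(): hands the job in; it is judged then, once.
The state is a dict: "time": time; "q": joint angles; "joint_velocities": joint speeds; "joint_torque": joint torques, N m; "tcp_pos": TCP position; "tool_rot": TCP orientation; "contact_force": force on the tool from outside, world axes, zero at the start; "torque": the same for the moment, N m; "opening": opening from 0.0 (shut) to 1.0 (fully open); "finger_force": force on a finger pad.
Only numpy, scipy, OpenCV 4.12 (cv2) and the standard library are available. Lean on these libraries where they do the work, as an engineer would, in place of code of your own. Each camera call takes 0.05 s, during which the arm holds its last target. There are 200 camera calls.

## Task

The workshop's bench winch is wound up against its return spring: take hold of the lever's grip and trigger, wind it forward just far enough to take the load off the pawl and squeeze the pawl off the ratchet wheel with a light hand. Keep hold and ease the drum all the way back, never letting it run and without ramming or leaning on the stop, until the lever rests against the rubber stop post, then let go there. Leave the spanner, jar, ring and bolt beside it where they are.

Things in the scene. Friction and masses are not known exactly. Their poses are not given: they have to be found in the camera images.
- winch: Winch base: grey plate 150 x 150 x 10 mm fixed to the bench, origin at the centre of its underside, on the upright drum axle (z up). On the plate sits the fixed dark ratchet wheel, 30 teeth (one per 0.209 rad), 120 mm across the tips, z 10 to 22 mm. Above it the bare drum and the lever turn together on the axle.
- drum (a joint): Turn of drum and lever about the axle, rad = yaw of lever minus yaw of base. Grows counter-clockwise seen from above, the winding direction. A return spring always pulls it clockwise with 0.75 to 1.0 N m (6 to 8 N at the grip). At the start a tooth and the pawl hold it, between 0.6 and 1.3 rad. Winding forward is always possible; the pawl clicks over.
- lever: Lever, two steel rails 35 mm wide over all at height z 66 to 76 mm, reaching 165 mm out from the axle. Origin on the axle at bench level, x outward along the lever, z up. At its outer end stands a fixed black upright grip: 10 mm thick (x 141 to 151 mm), 20 mm wide (y), top at z 126 mm.
- trigger: Steel upright in the slot between the rails, inboard of the black grip, one piece with the pawl: 8 mm thick, 20 mm wide, free from z 80 to 126 mm. Inner face 94 mm from the axle (103 mm drawn). Pinch it together with the grip from above, one finger outside each: 57 mm over both, 48 mm when drawn. Over 40 N on trigger or grip damages them. Axes as the lever's.
- pawl (a joint): Draw of pawl and trigger outward along the lever, m: 0 in the teeth, above 0.0072 clear, 0.009 end of travel. Its spring pushes in with 6 N at 0, 9 N at 0.009. Tooth faces are hooked: until the drum is wound forward 0.06 rad the pawl binds; wind 0.08 to 0.14 rad, then draw. The fixed grip does not give, so the hand must go outward 4.5 mm while squeezing.
- grip (a point): Point on the lever, 127 mm from the axle, z 102 mm: middle between the fingers when the pawl is drawn, at a good height to grip (with the pawl in, the middle is at 122.5 mm).
- stop_block: Adjustable stop: dark block fixed at the edge of the base (same origin and axes as the base), carrying a clamped arm with an upright black rubber post, 12 mm across, top at z 80 mm, 83 mm from the axle. Where the arm is clamped is not reported: the lever meets the post at a drum value anywhere from 0 to 0.35 rad. Find it by feel, pawl still drawn; over 30 N between lever and post damages it.
- spanner: Bystander: steel spanner lying by the winch.
- screw_jar: Bystander: small amber jar, 56 mm across, 70 mm high, by the winch.
- bearing: Bystander: steel ring 42 mm across, 12 mm high, by the winch.
- axle_bolt: Bystander: bolt standing on its head, 44 mm high, below the lever's sweep.
Not all that is in view belongs to the job. What is shaped like the stop_block but purple or red is not meant.

How it is judged (in metres and radians):
On the way, in this order (a step that is already met when the one before it is completed fails the run):
1. the pawl is squeezed clear of the ratchet teeth (value of joint pawl above 0.0072 m), for 0.1 s.
2. the lever has come back to the stop post with the pawl still drawn (contact force between lever and stop_block above 2 N and value of joint pawl above 0.004 m), for 0.1 s.
At the end, for the whole second after the job is handed in: The lever rests against the rubber stop post (pressing on it with more than 2 N, from the return spring) and the drum is still (below 0.1 rad/s) (contact force between lever and stop_block above 2 N and velocity of joint drum between -0.1 and 0.1 rad/s); the robot touches nothing.
It fails at once if the drum runs back faster than 2 rad/s (velocity of joint drum below -2 rad/s).
It fails at once if the trigger is squeezed with more than 40 N (contact force between the fingers and trigger above 40 N).
It fails at once if the lever or its grip is pressed with more than 40 N (contact force between the fingers and lever above 40 N).
It fails at once if the lever is rammed or pressed against the stop with more than 30 N (contact force between lever and stop_block above 30 N).
It fails at once if a bystander is moved by more than 20 mm (distance of any of spanner, screw_jar, bearing, axle_bolt from where it was at the start of the episode above 0.02 m).
It also fails if it takes over 51 s, if anything falls off the work surface, if the arm or the gripper's body presses on something with over 40 N, if the wrist force passes 120 N, or if a joint passes its speed limit or range.

## Working session

There is one attempt and no reset: what is moved stays moved. The work goes in short steps, each a Python script; the robot and the scene stay as the last script left them, time stands still between calls to the robot, and variables do not carry over. Pictures are saved under pics/ and viewed, at most 10 in all, crops included, and the job is handed in when it is done.

```bash
mkdir -p pics; python3 - <<'E'
from workcell import r,eyes
import cv2,json
s=r.read_state(); print({k:(v if not hasattr(v,'tolist') else v.tolist()) for k,v in s.items()}, r.tip_reach)
for n in("scene","top","wrist"):
    im=eyes.capture(n); cv2.imwrite(f"pics/{n}0.png",im[:,:,::-1]); print(n,eyes.camera_params(n))
E
```

```text
{'time': 0.0, 'q': [0.9973670802705368, 0.43524046648664816, 0.025012912612953554, 1.5740980489905136, -0.011569712594847114, 1.1340012159907982, -0.07507183064953113], 'joint_velocities': [0.0012769770319835598, -0.00022424612303021567, -0.0002559856719000286, 0.0005659892990301469, -0.0010252375392647926, 0.0016853525482942034, 0.002147481271836103], 'joint_torque': [0.00041516622331982944, -66.78460836410522, 0.9850571304559708, -31.446529626846313, -0.060475305654108524, 0.0427887006662786, 0.00011030945415768656], 'tcp_pos': [283.22417322379897, -556.6125470917904, 250.9341908633968], 'tool_rot': [-3.0535019561635792, -0.7323144923232277, 0.0008722771342762677], 'contact_force': [0.5968675546090902, -0.10097094784534257, -0.349335833222683], 'torque': [0.03318505289851526, 0.05785613881666916, 0.06821233481389413], 'finger_force': 0.0, 'opening': 1.0007360378313683} 25.0
scene {'fx': 465.20960859466845, 'fy': 465.20960859466845, 'cx': 257.8427469920394, 'cy': 199.9764734945147, 'rvec': array([ 1.59511612,  2.0114415 , -0.80789556]), 'tvec': array([  89.61234014, -250.94840119, 1246.84254128])}
top {'fx': 460.2224046773852, 'fy': 460.2224046773852, 'cx': 258.75285059021456, 'cy': 183.75297398638148, 'rvec': array([ 2.13449997, -2.13102255,  0.18860489]), 'tvec': array([-13.96736581, 454.86017268, 900.99454549])}
wrist {'fx': 271.730146343769, 'fy': 271.730146343769, 'cx': 257.15076786986384, 'cy': 192.69209846150295, 'rvec': array([-2.45693764,  1.50602854,  0.22363288]), 'tvec': array([-624.97579699,  -37.00339626,  390.08684503])}
```

View pics/top0.png

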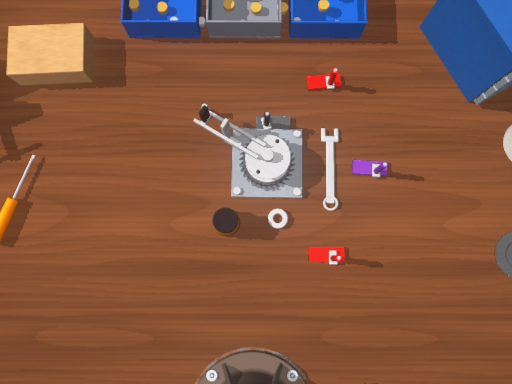

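View pics/scene0.png

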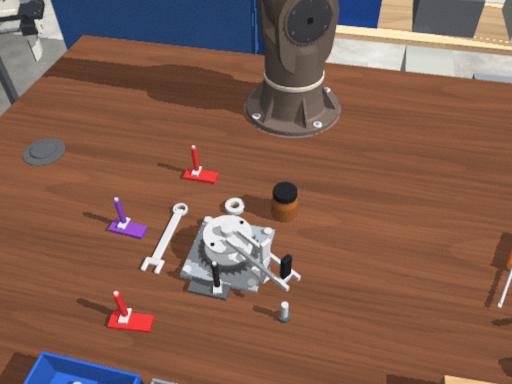

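```bash
python3 - <<'E'
import cv2
a=cv2.imread("pics/top0.png")[90:210,180:310]; b=cv2.imread("pics/scene0.png")[190:330,170:310]
cv2.imwrite("pics/c1.png",cv2.resize(a,(780,720)[:2] if 0 else (650,600),interpolation=cv2.INTER_CUBIC))
cv2.imwrite("pics/c2.png",cv2.resize(b,(600,600),interpolation=cv2.INTER_CUBIC))
E
```

```text
(no output)
```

View pics/c1.png

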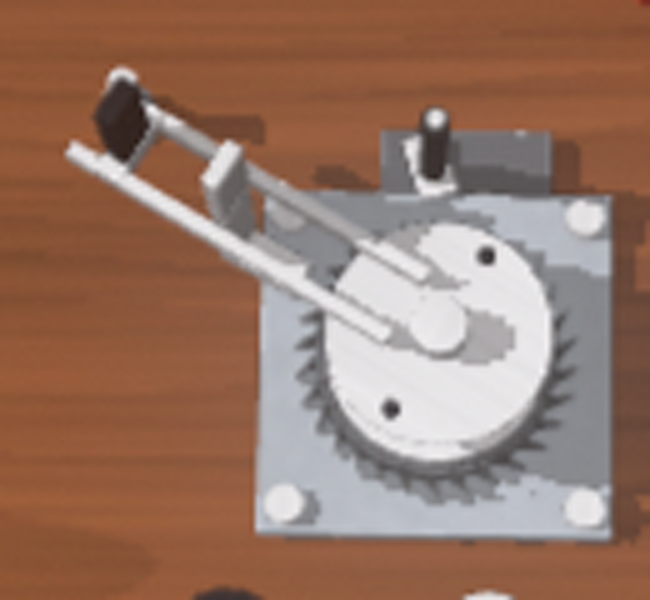

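View pics/c2.png

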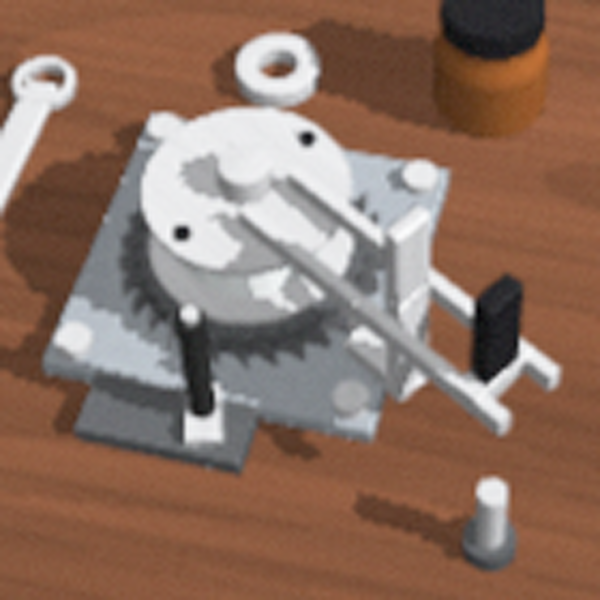

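```bash
cat > fit.py <<'E'
import numpy as np,cv2
from workcell import eyes
from scipy.optimize import least_squares
C={n:eyes.camera_params(n) for n in("scene","top")}
def proj(n,P):
    c=C[n];K=np.array([[c["fx"],0,c["cx"]],[0,c["fy"],c["cy"]],[0,0,1.]])
    return cv2.projectPoints(np.float64(P).reshape(-1,1,3),c["rvec"],c["tvec"],K,None)[0].reshape(-1,2)
px=lambda n,p:(np.array(p)+.5)/(5 if n=="top" else 600/140)-.5+((180,90) if n=="top" else (170,190))
# cam, crop pixel, frame (B base, L lever, P post), local xyz
O=[("top",(257,533),"B",(-75,75,10)),("top",(612,538),"B",(-75,-75,10)),("top",(612,195),"B",(75,-75,10)),
("scene",(450,172),"B",(-75,75,10)),("scene",(375,440),"B",(75,75,10)),("scene",(45,372),"B",(75,-75,10)),
("top",(223,164),"L",(98,0,126)),("scene",(409,218),"L",(98,0,126)),("scene",(508,285),"L",(146,0,126)),("top",(108,95),"L",(146,0,126)),
("top",(75,148),"L",(165,15.5,76)),("scene",(557,375),"L",(165,15.5,76)),("scene",(500,425),"L",(165,-15.5,74)),
("top",(435,116),"P",(83,0,80)),("scene",(190,313),"P",(83,0,80))]
def f(v):
    x,y,b,l,p=v;o=[]
    for n,c,k,q in O:
        a={"B":b,"L":l,"P":p}[k];R=np.array([[np.cos(a),-np.sin(a)],[np.sin(a),np.cos(a)]])
        o.append(proj(n,np.r_[R@np.array(q[:2],float)+[x,y],q[2]])[0]-px(n,c))
    return np.ravel(o)
s=least_squares(f,[480,-20,0,1,0],x_scale=[100,100,1,1,1],loss="soft_l1")
print(s.x.round(3),"drum",s.x[3]-s.x[2],"stop at drum",s.x[4]-s.x[2]+np.arcsin(23.5/83))
for o,e in zip(O,s.fun.reshape(-1,2).round(1)):print(o[0],o[2],o[3],e)
E
python3 fit.py
```

```text
[ 5.07863e+02 -2.89640e+01 -7.00000e-03  1.02500e+00  1.00000e-02] drum 1.0318545158352896 stop at drum 0.30426245200208585
top B (-75, 75, 10) [-0.8 -0. ]
top B (-75, -75, 10) [-0.3 -0.4]
top B (75, -75, 10) [-0.9 -0.7]
scene B (-75, 75, 10) [-0.1 -1.2]
scene B (75, 75, 10) [-0.4 -1.8]
scene B (75, -75, 10) [-1.2 -1.9]
top L (98, 0, 126) [-1.1 -0.5]
scene L (98, 0, 126) [-0.5  0.9]
scene L (146, 0, 126) [-2.3  1.6]
top L (146, 0, 126) [0.6 0.6]
top L (165, 15.5, 76) [-2.  -0.1]
scene L (165, 15.5, 76) [-0.1 -0.8]
scene L (165, -15.5, 74) [ 0.8 -0.5]
top P (83, 0, 80) [-0.3  0.8]
scene P (83, 0, 80) [-0.4  1.2]
```

Candidates: stop — dark block with black post (273,122) in top; red look-alikes (323,82), (327,255) and purple (370,168) are rejected. Lever grip is black at (205,113), trigger steel at (225,128). The crops confirm this, and the bolt stands beneath the sweep by the lever's tip. Next I hover above the grip and test the grip force in air.

```bash
cat > h.py <<'E'
import numpy as np
from scipy.spatial.transform import Rotation as Rn
from workcell import r,effector,kin,eyes,workorder
C=np.array([507.9,-29.0])
def att(l,flip=1):
    # tool z down, tool y along lever yaw l (times flip)
    y=flip*np.array([np.cos(l),np.sin(l),0]);z=np.array([0,0,-1.]);x=np.cross(y,z)
    return Rn.from_matrix(np.c_[x,y,z]).as_rotvec()
def pos(h,l,z,c=None): return np.r_[(C if c is None else c)+h*np.array([np.cos(l),np.sin(l)]),z]
def st(l=1.025):
    s=r.read_state();f=np.array(s["contact_force"]);d=np.array(s["tcp_pos"])[:2]-C
    u=np.array([np.cos(l),np.sin(l)]);t=np.array([-u[1],u[0]])
    print("t%.2f h%.1f yaw%.3f z%.1f Fr%.1f Ft%.1f Fz%.1f fin%.1f op%.4f"%(s["time"],np.hypot(*d),np.arctan2(d[1],d[0]),s["tcp_pos"][2],f[:2]@u,f[:2]@t,f[2],s["finger_force"],s["opening"]));return s
E
python3 - <<'E'
from h import *
import cv2
q0=np.array(r.read_state()["q"])
for fl in(1,-1):
    for l in (1.025,1.13,.3):
        q=kin.solve_ik(pos(122.5,l,108),att(l,fl)); print(fl,l,None if q is None else np.round(q,2))
fl=1 if True else -1
E
```

```text
1 1.025 [ 0.29  0.64 -0.76  1.8   0.54  0.92  0.32]
1 1.13 [ 0.29  0.63 -0.77  1.83  0.54  0.91  0.4 ]
1 0.3 [ 0.3   0.66 -0.6   1.69  0.44  0.94 -0.18]
-1 1.025 [-0.15  0.52 -0.1   1.84  0.07  0.78 -2.41]
-1 1.13 [-0.13  0.51 -0.15  1.87  0.11  0.78 -2.35]
-1 0.3 [-0.76  0.87  1.14  1.78 -0.89  1.11 -2.14]
```

```bash
python3 - <<'E'
from h import *
import cv2
r.movep(pos(122.5,1.025,215),att(1.025)); st()
p=eyes.camera_params("wrist"); im=eyes.capture("wrist"); cv2.imwrite("pics/w1.png",im[:,:,::-1]); np.save("w1.npy",p,allow_pickle=True)
effector.grasp(); st(); effector.gripper_open(); st()
E
```

```text
t2.62 h121.5 yaw1.017 z214.8 Fr-0.3 Ft-0.2 Fz-0.0 fin0.0 op0.9980
t4.11 h122.5 yaw1.025 z215.0 Fr0.4 Ft0.0 Fz1.0 fin0.0 op0.0054
t5.57 h122.5 yaw1.025 z215.0 Fr-1.0 Ft0.0 Fz0.3 fin0.0 op1.0007
```

View pics/w1.png

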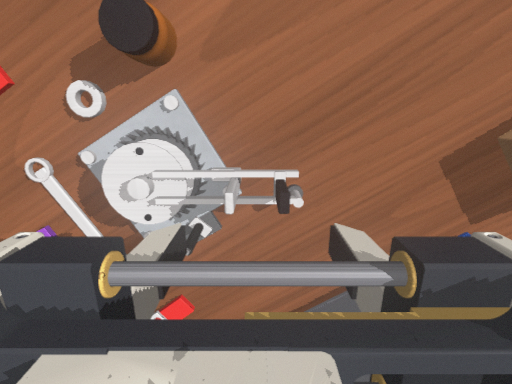

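```bash
python3 - <<'E'
from h import *
import cv2
c=np.load("w1.npy",allow_pickle=True).item()
K=np.array([[c["fx"],0,c["cx"]],[0,c["fy"],c["cy"]],[0,0,1.]])
l=1.025;R=np.array([[np.cos(l),-np.sin(l)],[np.sin(l),np.cos(l)]])
im=cv2.imread("pics/w1.png")[150:230,130:330]; im=cv2.resize(im,(800,320),interpolation=cv2.INTER_CUBIC)
for box in ((94,102,-10,10,126),(141,151,-10,10,126),(60,165,-17.5,17.5,76)):
    a,b,d,e,z=box
    P=np.array([np.r_[R@[x,y]+C,z] for x,y in((a,d),(b,d),(b,e),(a,e))])
    u=cv2.projectPoints(P.reshape(-1,1,3),c["rvec"],c["tvec"],K,None)[0].reshape(-1,2);print(u.round(1).tolist())
    cv2.polylines(im,[np.int32((u-[130,150])*4+1.5)],True,(0,255,0),1)
cv2.imwrite("pics/w1c.png",im)
E
```

```text
[[226.7, 215.0], [235.8, 215.0], [235.2, 193.1], [225.9, 193.1]]
[[280.4, 214.9], [291.8, 214.9], [292.6, 193.0], [280.9, 193.0]]
[[199.9, 204.1], [299.1, 204.0], [300.5, 171.6], [197.8, 171.8]]
```

View pics/w1c.png

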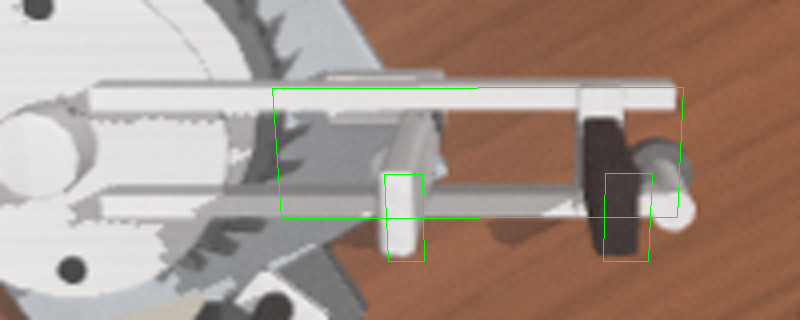

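```bash
python3 - <<'E'
from h import *
print(r.servo_line(pos(121,1.025,108),att(1.025),feed=80,stop_force=10)); st()
effector.grasp(); st(); r.dwell(.2); st()
E
```

```text
False
t7.06 h121.3 yaw1.023 z108.5 Fr-0.3 Ft0.7 Fz0.0 fin0.0 op1.0018
t7.73 h121.3 yaw1.026 z108.0 Fr0.2 Ft0.6 Fz-1.7 fin30.0 op0.6146
t7.93 h121.3 yaw1.026 z108.0 Fr1.8 Ft0.7 Fz-2.3 fin30.0 op0.6110
```

```bash
python3 - <<'E'
from h import *
for h in (121.7,122.2):
    print(r.servo_line(pos(h,1.025,108),att(1.025),feed=5,stop_force=10)); st()
E
```

```text
False
t8.22 h121.3 yaw1.025 z108.0 Fr-2.2 Ft1.2 Fz1.0 fin30.0 op0.6132
False
t8.47 h121.4 yaw1.025 z107.9 Fr-5.4 Ft1.7 Fz2.4 fin30.0 op0.6141
```

```bash
sed -i 's/^C=.*/C=np.array([507.3,-30.0])/' h.py; python3 - <<'E'
from h import *
for d in (.035,.07,.11):
    l=1.026+d
    print(r.servo_line(pos(123.4,l,108),att(l),feed=15,stop_force=25)); st(l)
E
```

```text
False
t8.92 h126.8 yaw1.058 z108.1 Fr14.4 Ft-5.8 Fz-13.4 fin30.0 op0.5179
False
t9.36 h126.8 yaw1.093 z108.1 Fr14.5 Ft-3.9 Fz-13.2 fin30.0 op0.5190
False
t9.83 h126.8 yaw1.133 z108.1 Fr13.9 Ft-5.4 Fz-12.0 fin30.0 op0.5199
```

```bash
python3 - <<'E'
from h import *
l=1.133
r.servo_line(pos(126.8,l,108),att(l),feed=15); st(l)
while l>.46:
    l=max(l-.1,.45)
    if r.servo_line(pos(127,l,108),att(l),feed=50,stop_force=20): print("stop"); st(l); break
    s=st(l)
    if s["opening"]>.55: print("LOST"); break
E
```

```text
t10.21 h126.9 yaw1.128 z108.0 Fr1.4 Ft-3.8 Fz-4.0 fin30.0 op0.5150
t10.61 h126.9 yaw1.029 z108.0 Fr0.1 Ft-5.6 Fz-3.8 fin30.0 op0.5201
t11.01 h126.8 yaw0.930 z108.0 Fr0.4 Ft-5.8 Fz-3.4 fin30.0 op0.5206
t11.41 h126.8 yaw0.830 z108.0 Fr-0.0 Ft-5.8 Fz-2.9 fin30.0 op0.5178
t11.81 h126.7 yaw0.731 z108.0 Fr0.2 Ft-6.9 Fz-3.0 fin30.0 op0.5156
t12.21 h126.7 yaw0.632 z108.0 Fr0.4 Ft-5.7 Fz-2.9 fin30.0 op0.5147
t12.61 h126.7 yaw0.531 z108.0 Fr0.4 Ft-5.7 Fz-1.9 fin30.0 op0.5216
t12.97 h126.7 yaw0.449 z108.0 Fr0.3 Ft-5.2 Fz-3.3 fin30.0 op0.5159
```

```bash
python3 - <<'E'
from h import *
l=.45
while l>-.02:
    l-=.004
    r.servo_line(pos(127,l,108),att(l),feed=12)
    f=[]
    for _ in range(3):
        s=r.read_state();f.append(np.array(s["contact_force"])[:2]@[-np.sin(l),np.cos(l)]);r.dwell(.02)
    if np.median(f)>-1: break
st(l); r.dwell(.3); st(l)
E
```

```text
t24.97 h126.7 yaw0.297 z108.0 Fr-3.1 Ft1.0 Fz1.8 fin30.1 op0.5204
t25.27 h126.8 yaw0.296 z107.9 Fr-4.8 Ft3.1 Fz3.0 fin30.0 op0.5188
```

```bash
python3 - <<'E'
from h import *
import cv2
effector.gripper_open(); st(.296)
s=r.read_state();p=np.array(s["tcp_pos"]);p[2]=240
r.servo_line(p,feed=100); r.dwell(.2); st(.296)
cv2.imwrite("pics/t2.png",cv2.resize(eyes.capture("scene")[130:350,100:340,::-1],(655,600)))
cv2.imwrite("pics/w2.png",eyes.capture("wrist")[:,:,::-1])
E
```

```text
t26.14 h127.1 yaw0.290 z108.0 Fr0.2 Ft0.0 Fz0.1 fin0.0 op1.0007
t27.81 h126.9 yaw0.290 z239.5 Fr-0.3 Ft-0.4 Fz0.2 fin0.0 op0.9995
```

View pics/w2.png

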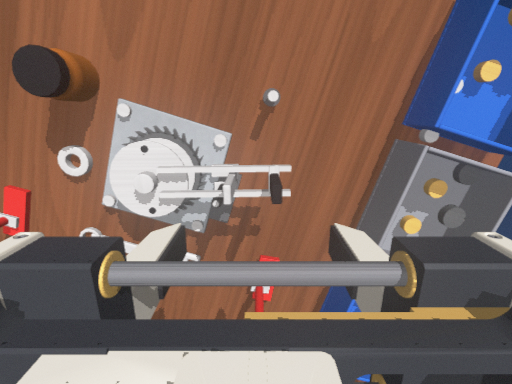

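The wrist view shows the lever (rails from (160,170) to (290,193)) lying against the post at about (215,200). The bolt (272,97), ring (74,160) and jar are still standing in place, and the hand is clear.

```bash
python3 -c "
from workcell import workorder
print(workorder.hand_in())"
```

```text
the job is handed in; nothing more can be done
None
```

The winch is eased back and the lever is against the rubber stop post, let go there with the hand clear; the job was handed in at about 28 s, but the hand-in returned no verdict and I could not read the actual pad or post contact forces.

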